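# Check the pressure of the spray tank

## Task

Check the air in the blue spray tank: take the pressure gauge out of its wooden stand and press it squarely down over the tank's brass valve until its mouth seals on the black rubber seat, holding it there steadily for about two seconds at about 17 N (never more than 25 N) so that the air pushes the gauge's rod out. Then put the gauge back upright in its stand, fully home, with the rod still standing out to be read, let go, and leave everything else where it is.

Things in the scene. Friction and masses are not known exactly. Their poses are not given: they have to be found in the camera images.
- gauge: Pencil-type pressure gauge, round, 90 mm tall, 160 g, standing upright in the stand at first; origin at the centre of its bottom mouth, z up along its axis. Its steel head (0 to 46 mm up) is 30 mm in diameter, belling out to 35 mm at the mouth. The bore in the mouth is 19 mm wide at the rim and narrows to 14 mm at 7 mm up; the rod's inner end waits in it 4 mm above the rim
- gauge_top (a point): Centre of the top of the gauge's yellow grip barrel, 90 mm above the mouth. The barrel is 23 mm in diameter and reaches from here down to 46 mm above the mouth. The thin rod with its red tip comes out upward here: leave 30 mm free above
- rod (a joint): Reading of the gauge: how far the rod stands pushed out of the top of the barrel, m, 0 (in; red tip 3 mm above the barrel) to 0.026. It slides with a steady friction of about 7 N and stays where it is left, like the bar of a tyre gauge. A sealed gauge reads somewhere from 0.006 to 0.026, by the tank's hidden pressure
- tank: Blue horizontal air tank, fixed, 300 mm long, 120 mm in diameter, top of the cylinder 132 mm above the table; origin on the table under its middle, x along its length. The valve stands upright on the middle of its top. Forces on the valve count as forces on the tank
- valve (a point): Centre of the flat top of the steel valve boss, on the valve's vertical axis, 140 mm above the table. Out of it stands a brass stem 10 mm in diameter, its chamfered tip 41 mm above this point. Hidden air pressure holds the stem up (4 to 6.5 N); it sinks up to 22 mm, 0.4 N more for each mm, and springs back
- seat_zone (a point): A point fixed on the tank 16 mm above the boss, on the valve's axis, the mean height of the top of the black rubber seat ring (37 mm in diameter, 14 mm hole) around the stem. The real top is 10 to 22 mm above the boss, not measured. The seat gives 1 mm for each 4 N, on top of the stem's about 7 N. Sealed means 13 to 21 N in all on the valve; over 25 N it is damaged
- stand: Fixed wooden block 90 x 90 mm, 35 mm high, with one round well 41 mm in diameter and 25 mm deep in the middle of its top; origin at the centre of the underside. The gauge stands in the well with its mouth on the well's floor, 10 mm above the table
- bucket: Bystander, leave it alone: black plastic bucket, 150 mm across, 130 mm tall
- bowl: Bystander, leave it alone: white ceramic bowl, 160 mm across, 50 mm tall
- mug: Bystander, leave it alone: terracotta mug, 76 mm across, 85 mm tall, with a handle
- cup: Bystander, leave it alone: blue ceramic cup, 72 mm across, 75 mm tall
- glaze_jar: Bystander, leave it alone: small white glaze jar with green cap, 48 mm across, 60 mm tall, standing between the tank and the stand
- slip_jar: Bystander, leave it alone: amber glass jar with white cap, 70 mm across, 90 mm tall
- brush: Bystander, leave it alone: glaze brush lying flat
There are look-alikes about, which are no part of the job. What is shaped like the stand but grey or pink is not meant.

How it is judged:
On the way:
1. the gauge is held sealed on the valve for a full second: on its axis within 5 mm and square within 0.1 rad, pushed with 13 to 21 N, its mouth less than 22 mm above the boss, the rod out at least 4 mm (contact force between gauge and tank between 13 and 21 N and horizontal distance between gauge and valve below 0.005 m and angle between the z axis of gauge and the z axis of valve, either way round below 0.1 rad and z of gauge in the frame of valve below 0.022 m and value of joint rod above 0.004 m), for 1 s.
At the end, for the whole second after the job is handed in: The gauge stands upright (within 0.1 rad) and at rest in the stand's well, its mouth within 3 mm of the well's floor and 8 mm of its middle, with the rod still out by at least 4 mm (horizontal distance between gauge and stand below 0.008 m and z of gauge in the frame of stand below 0.013 m and angle between gauge's own z axis and vertical below 0.1 rad and value of joint rod above 0.004 m and linear speed of gauge below 0.02 m/s); the robot touches nothing.
It fails at once if the tank or its valve is pushed with more than 25 N by the gauge (contact force between gauge and tank above 25 N).
It fails at once if the tank or its valve is struck or pushed by the robot itself with more than 25 N (contact force between any of the arm, the fingers and tank above 25 N).
It fails at once if a bystander is shifted by more than 30 mm (distance of any of bucket, bowl, mug, cup, glaze_jar, slip_jar, brush from where it was at the start of the episode above 0.03 m).
It also fails if it takes over 67 s, if anything falls off the work surface, if the arm or the gripper's body presses on something with over 40 N, if the wrist force passes 120 N, or if a joint passes its speed limit or range.

## Robot

A 6-joint arm with a two-finger parallel gripper is mounted at the origin on the work surface. World frame = base frame: x ahead of the robot, y to its left, z up, the work surface at z = 0. Lengths are in m, angles in rad, forces in N, time in s.
With the tool pointing down it reaches from about 0.35 to 0.8 m from the base axis. Payload 7.3 kg.
Tool frame: the origin (TCP) lies between the finger pads; the fingertips stand 25 mm ahead of it and the grasp point (between the pads) lies 6 mm ahead of it (r.tip_extent is the distance from the TCP to the fingertips, in m); z points along the fingers, y is the line along which they close (so a half turn about z gives the same grasp; the last joint's range is limited). The gripper opens to 85 mm and grips with 20 to 120 N. Pads are 22 mm wide; open, the fingers measure 114 mm over their backs; the gripper's body (76 mm by 85 mm) begins 54 mm behind the grasp point. The pads swing forward as they close: fully open they stand 13 mm farther back than shut.
Start: joints at [-1.394, 0.342, 1.524, -0, 1.275, -0.146], TCP at [0.167, -0.498, 0.256] pointing down, gripper open.
Joint ranges: [-2.53, 2.53], [-0.77, 2.02], [0.04, 2.7], [-1, 4.14], [0.28, 2.66], [-3.11, 3.11]. Speed limits (rad/s): [2.57, 2.57, 3.14, 3.14, 3.14, 3.14].

## Interface

Orientations are given as a unit quaternion [x, y, z, w].
In Python, from workcell import r, command_gripper, optics gives the robot as it stands. The module is installed in compiled form; this text tells all that it offers. Calls block until the motion is done:
- r.reach(position, orientation): joint-space move of the TCP to a pose.
- r.move_straight(position, orientation=None, speed=0.15, max_force=None): straight line of the TCP; orientation=None keeps the orientation; speed is the mean speed in m/s. With max_force (N) it stops when the force on the tool has changed by that much, and returns True; else False.
- r.movej(angles): joint-space move.
- command_gripper(opening, force=None): finger opening in m; force is the grip in N (None keeps the last); returns when the fingers have stopped.
- r.hold(seconds).
- r.solve_ik(position, orientation): joint angles nearest the present ones, or None.
- r.read_state(): the state.
- optics.get_image(name): name is "scene" or "top"; returns (picture, depth): 384x512x3 uint8, red, green, blue; 384x512 float32, m along the optical axis (not along the pixel's ray), 0 where there is no reading.
- optics.camera_model(name): a dict with "K" (3x3 intrinsics, pixels), "R" (3x3) and "t" (3): a world point X has camera coordinates R X + t. Camera axes: x right, y down, z forward; pixel columns grow to the right and rows downward; lengths in m; the calibration is good to about 2 mm. A picture is of the moment at which its call begins. camera_model takes no time and is no camera call.
A pose or a line that the arm cannot do raises r.PlanningError and nothing moves.
- r.finish_job(): hands the job in; it is judged then, once.
The state is a dict: "time_s": time; "joint_positions": joint angles; "dq": joint speeds; "tau": joint torques, N m; "eef_pos": TCP position; "eef_rot": TCP orientation; "contact_force": force on the tool from outside, world axes, zero at the start; "torque": the same for the moment, N m; "grip_width": finger opening in m; "grip_force": force on a finger pad.
Only numpy, scipy, OpenCV 4.12 (cv2) and the standard library are available. Lean on these libraries where they do the work, as an engineer would, in place of code of your own. Each camera call takes 0.05 s, during which the arm holds its last target. There are 200 camera calls.

## Working session

There is one attempt and no reset: what is moved stays moved. The work goes in short steps, each a Python script; the robot and the scene stay as the last script left them, time stands still between calls to the robot, and variables do not carry over. Pictures are saved under pics/ and viewed, at most 10 in all, crops included, and the job is handed in when it is done.

```bash
mkdir -p pics
python3 - <<'E'
from workcell import r, optics
import cv2,numpy as np
for n in("scene","top"):
    p,d=optics.get_image(n); cv2.imwrite(f"pics/{n}0.png",p[:,:,::-1]); np.save(f"{n}0.npy",d); np.save(f"{n}0p.npy",p)
    m=optics.camera_model(n); print(n,m["K"],-m["R"].T@m["t"],m["R"])
print(r.read_state())
E
```

```text
scene [[364.52275485   0.         253.82174935]
 [  0.         364.52275485 185.90583353]
 [  0.           0.           1.        ]] [ 0.993848   -0.86576636  0.85377528] [[ 0.89239857  0.45116857 -0.0084679 ]
 [ 0.26089154 -0.53116559 -0.80610094]
 [-0.36818527  0.71715413 -0.59171747]]
top [[360.57200042   0.         261.51472632]
 [  0.         360.57200042 189.02318271]
 [  0.           0.           1.        ]] [0.45896028 0.01838705 1.26194586] [[ 6.44413413e-04 -9.99981500e-01  6.04849623e-03]
 [-9.97204417e-01 -1.09453828e-03 -7.47137993e-02]
 [ 7.47190374e-02 -5.98344058e-03 -9.97186675e-01]]
{'time_s': 0.1, 'joint_positions': array([-1.39395786e+00,  3.42652605e-01,  1.52493103e+00, -1.18282194e-05,
        1.27540020e+00, -1.45992252e-01]), 'dq': array([-0.00016171, -0.0016098 , -0.00309419, -0.00169485, -0.0003469 ,
       -0.0008966 ]), 'tau': array([ 2.35785687e-03, -4.34445119e+01, -2.46492577e+01, -1.21549247e-04,
        4.62925484e-03,  2.73108277e-06]), 'eef_pos': array([ 0.16652103, -0.4975457 ,  0.25569233]), 'eef_rot': array([ 9.87000286e-01,  1.60716993e-01, -1.63838473e-05, -6.95422177e-04]), 'contact_force': array([ 0.11327314, -0.52797769,  0.30012149]), 'torque': array([0.01819813, 0.02381003, 0.03344637]), 'grip_force': 0.0, 'grip_width': 0.08504067349171572}
```

View pics/scene0.png

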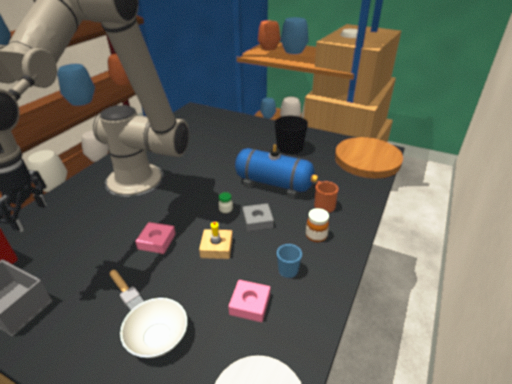

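View pics/top0.png

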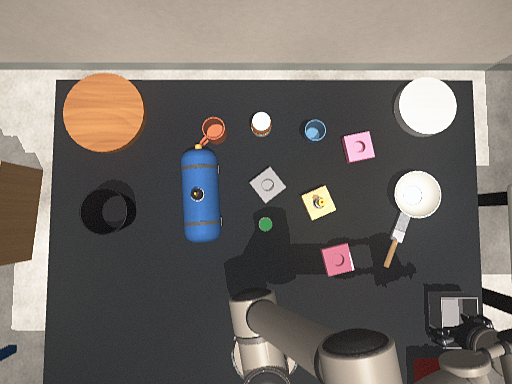

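Scene view: the gauge with its yellow grip is in the wooden stand at scene (216,240) / top (319,202). The blue tank's valve is at scene (275,152) / top (197,194). Stand look-alikes, all rejected by colour: grey block at scene (258,216) / top (267,185), and pink blocks at scene (155,237) and (250,300) / top (338,260) and (359,147). The white-capped and green-capped jars and the tank's brass end fitting at scene (314,178) aren't the valve.

```bash
cat > h.py <<'E'
import numpy as np, cv2
from workcell import r, optics, command_gripper
def cloud(n, d):
    m=optics.camera_model(n); v,u=np.mgrid[:d.shape[0],:d.shape[1]]; K=m["K"]
    c=np.stack([(u-K[0,2])/K[0,0]*d,(v-K[1,2])/K[1,1]*d,d],-1)
    P=(c-m["t"])@m["R"]; P[d<=0]=np.nan; return P
def proj(n,X):
    m=optics.camera_model(n); c=m["K"]@(m["R"]@np.asarray(X)+m["t"]); return c[:2]/c[2]
E
python3 - <<'E'
from h import *
np.set_printoptions(precision=4,suppress=True)
box={"top":dict(g=(295,180,345,228),v=(170,140,235,250)),"scene":dict(g=(195,212,238,265),v=(230,135,325,200))}
for n in box:
    p=np.load(n+"0p.npy"); d=np.load(n+"0.npy"); P=cloud(n,d)
    def sub(k):
        a,b,c,e=box[n][k]; return P[b:e,a:c].reshape(-1,3),p[b:e,a:c].reshape(-1,3)
    Q,C=sub("g")
    s=Q[(Q[:,2]>.027)&(Q[:,2]<.042)]; rc=cv2.minAreaRect(s[:,:2].astype(np.float32)); print(n,"stand",len(s),np.median(s,0),rc)
    hsv=cv2.cvtColor(C[None],cv2.COLOR_RGB2HSV)[0]
    y=(hsv[:,0]>20)&(hsv[:,0]<33)&(hsv[:,1]>170)&(Q[:,2]>.05); print("yellow",y.sum(),Q[y].min(0),Q[y].max(0),Q[y].mean(0))
    h=Q[Q[:,2]>.06]; print("hi",len(h)); print(h[np.argsort(-h[:,2])][:14])
    Q,C=sub("v"); t=Q[(Q[:,2]>.05)&(Q[:,2]<.14)]; print("tank",np.nanmin(t,0),np.nanmax(t,0))
    h=Q[Q[:,2]>.145]; h=h[np.argsort(-h[:,2])]; print("valve",len(h)); print(h[:40:2])
a=np.load("top0p.npy")[180:225,300:345,::-1]; b=np.load("scene0p.npy")[205:265,190:250,::-1]; c=np.load("scene0p.npy")[130:190,245:305,::-1]
cv2.imwrite("pics/crop.png",np.hstack([cv2.resize(i,(260,260),interpolation=cv2.INTER_CUBIC) for i in(a,b,c)]))
E
```

```text
top stand 591 [ 0.5034 -0.1812  0.0342] ((0.504036009311676, -0.1826329082250595), (0.08976176381111145, 0.09082802385091782), 23.467548370361328)
yellow 7 [ 0.4983 -0.173   0.0711] [ 0.5087 -0.1707  0.1011] [ 0.5039 -0.1718  0.0851]
hi 48
[[ 0.5007 -0.1822  0.1086]
 [ 0.5041 -0.1927  0.1039]
 [ 0.4977 -0.18    0.1027]
 [ 0.5042 -0.1801  0.1023]
 [ 0.5106 -0.1899  0.102 ]
 [ 0.5074 -0.177   0.1018]
 [ 0.501  -0.1802  0.1015]
 [ 0.5042 -0.1835  0.1015]
 [ 0.4978 -0.1738  0.1012]
 [ 0.5042 -0.1707  0.1011]
 [ 0.5107 -0.174   0.1009]
 [ 0.5107 -0.1869  0.1009]
 [ 0.501  -0.1771  0.1008]
 [ 0.5075 -0.1869  0.1007]]
tank [0.3753 0.146  0.052 ] [0.7155 0.2758 0.1398]
valve 113
[[0.5278 0.2146 0.1805]
 [0.5248 0.2086 0.1802]
 [0.5279 0.2088 0.1791]
 [0.5219 0.2119 0.1783]
 [0.5256 0.2077 0.1678]
 [0.5229 0.1965 0.1622]
 [0.5229 0.2088 0.1614]
 [0.5382 0.2182 0.161 ]
 [0.5169 0.1967 0.1604]
 [0.5199 0.2273 0.1602]
 [0.5261 0.203  0.16  ]
 [0.5199 0.2213 0.1597]
 [0.5138 0.2029 0.1595]
 [0.5322 0.2062 0.1594]
 [0.5292 0.2001 0.1593]
 [0.5138 0.2152 0.1591]
 [0.52   0.2061 0.1589]
 [0.52   0.2
[... 525 characters left out ...]
0.5028 -0.1907  0.1024]
 [ 0.5114 -0.1758  0.102 ]
 [ 0.513  -0.19    0.1019]
 [ 0.5034 -0.1745  0.1018]
 [ 0.5057 -0.1782  0.1016]
 [ 0.5107 -0.1805  0.1014]]
tank [0.3768 0.0024 0.05  ] [0.7556 0.5262 0.14  ]
valve 80
[[0.524  0.2163 0.1808]
 [0.5293 0.2046 0.1798]
 [0.5218 0.2124 0.178 ]
 [0.5325 0.2067 0.1753]
 [0.5258 0.2037 0.1751]
 [0.5319 0.2082 0.1701]
 [0.5234 0.2094 0.1672]
 [0.5137 0.204  0.1633]
 [0.5253 0.1967 0.1617]
 [0.5385 0.2124 0.161 ]
 [0.5316 0.2097 0.1607]
 [0.5278 0.2091 0.16  ]
 [0.5307 0.2027 0.1599]
 [0.5312 0.2196 0.1596]
 [0.5282 0.2264 0.1596]
 [0.5174 0.2051 0.1594]
 [0.5264 0.1942 0.159 ]
 [0.533  0.2066 0.1584]
 [0.5199 0.2085 0.1583]
 [0.5135 0.2136 0.1582]]
```

View pics/crop.png

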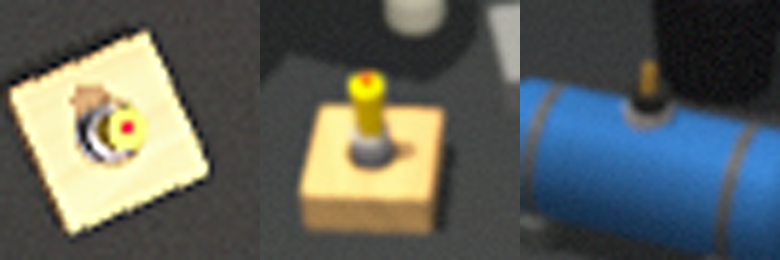

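Crop check: the left and middle panels show the yellow grip with its red tip in the natural-wood stand, so that is the right one. The right panel shows the brass stem in the black seat on the boss. The stand fits as 90×90 mm with its top at z≈0.035, centred at (0.504,-0.183). Next I'll refine the valve position and grasp the gauge.

Run:
```python
from h import *
np.set_printoptions(precision=4,suppress=True)
for n,b in (("top",(170,140,235,250)),("scene",(230,135,325,200))):
    P=cloud(n,np.load(n+"0.npy"))[b[1]:b[3],b[0]:b[2]].reshape(-1,3)
    near=np.hypot(P[:,0]-.526,P[:,1]-.21)<.03
    s=P[near&(P[:,2]>.168)]; k=P[near&(P[:,2]>.15)&(P[:,2]<.165)]
    print(n,"stem",s.mean(0),len(s),"seat",np.median(k,0),cv2.minEnclosingCircle(k[:,:2].astype(np.float32)))
    t=P[(P[:,2]>.09)&(P[:,2]<.14)&(abs(P[:,0]-.526)<.06)&(abs(P[:,1]-.21)<.08)]
    # cylinder: fit y0(x) by known shape z=.072+sqrt(.06^2-(dist)^2)
    from scipy.optimize import least_squares
    f=least_squares(lambda q:np.hypot((t[:,1]-q[0])*np.cos(q[1])-(t[:,0]-.526)*np.sin(q[1]),t[:,2]-.072-q[2])-.06,[.21,0,0],loss="soft_l1",f_scale=.002).x; print("axis y at x=.526, slope, dz",f)
    G=cloud(n,np.load(n+"0.npy")).reshape(-1,3); g=G[(np.hypot(G[:,0]-.504,G[:,1]+.183)<.02)&(G[:,2]>.097)&(G[:,2]<.104)]
    print("barrel top",g.mean(0),cv2.minEnclosingCircle(g[:,:2].astype(np.float32)))
q=[1,0,0,0]
for p in ([.504,-.183,.085],[.526,.21,.3],[.526,.21,.22]): print(r.solve_ik(p,q))
r.reach([.504,-.182,.22],q); print(r.read_state()["eef_pos"],r.read_state()["time_s"])
r.move_straight([.504,-.182,.085],speed=.08,max_force=8); command_gripper(0,40)
s=r.read_state(); print(s["eef_pos"],s["grip_width"],s["grip_force"],s["contact_force"])
p,d=optics.get_image("scene"); cv2.imwrite("pics/g.png",cv2.resize(p[190:270,170:270,::-1],None,fx=6,fy=6,interpolation=cv2.INTER_CUBIC))
```

```text
top stem [0.5252 0.2114 0.1792] 8 seat [0.5261 0.2122 0.1575] ((0.5257086753845215, 0.21155734360218048), 0.01842304691672325)
axis y at x=.526, slope, dz [ 0.2126  0.0707 -0.0006]
barrel top [ 0.5045 -0.1816  0.1006] ((0.5041587948799133, -0.1817004382610321), 0.011137849651277065)
scene stem [0.5274 0.2098 0.1766] 11 seat [0.5289 0.2048 0.1579] ((0.5280798673629761, 0.21115824580192566), 0.020139366388320923)
axis y at x=.526, slope, dz [0.2135 0.0647 0.0006]
barrel top [ 0.5049 -0.1838  0.1007] ((0.5046977400779724, -0.1826835572719574), 0.011216869577765465)
[-0.4913  0.5593  1.7052 -0.      0.8771  1.0795]
[ 0.2445  0.3906  1.3295 -0.      1.4214  1.8153]
[ 0.2445  0.4474  1.4644 -0.      1.2298  1.8153]
[ 0.5038 -0.1828  0.2201] 1.7917
[ 0.5041 -0.182   0.0852] 0.021862735557067213 39.259870648384094 [0.4505 0.3184 1.9959]
```

View pics/g.png

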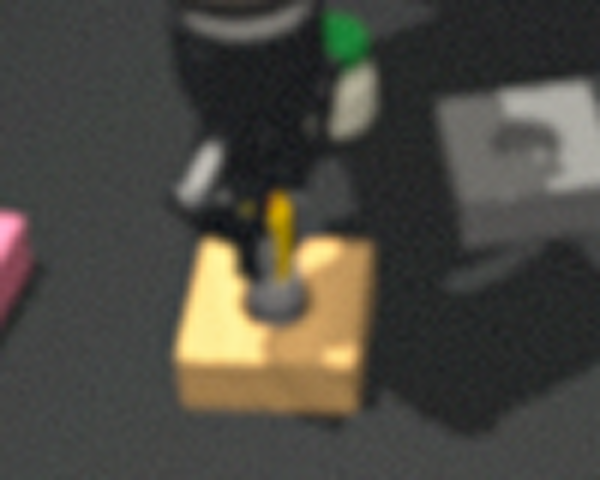

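The fingers close on the barrel at 21.9 mm and the gauge is still upright in its well. I'll lift it, carry it over the valve and compare the axes from close by.

Run:
```python
from h import *
np.set_printoptions(precision=4,suppress=True)
command_gripper(0,90); r.hold(.3)
r.move_straight([.504,-.182,.30],speed=.1)
s=r.read_state(); print(s["contact_force"],s["grip_width"])
r.move_straight([.526,.2115,.30],speed=.12)
r.move_straight([.526,.2115,.275],speed=.06); r.hold(.5)
s=r.read_state(); print(s["eef_pos"],s["contact_force"],s["torque"],s["grip_width"],s["time_s"])
p,d=optics.get_image("scene"); np.save("h.npy",d); a,b=240,110
P=cloud("scene",d); Q=P[110:190,230:330].reshape(-1,3); Q=Q[np.hypot(Q[:,0]-.526,Q[:,1]-.2115)<.03]
for lo,hi in((.196,.204),(.204,.225),(.225,.243),(.165,.183)):
    k=Q[(Q[:,2]>lo)&(Q[:,2]<hi)]; print(lo,len(k),k.mean(0) if len(k) else 0)
# predicted axis pixels
for X in([.5265,.2115,.2],[.5265,.2115,.24],[.5265,.2115,.181],[.5265,.2115,.16]): print(proj("scene",X))
cv2.imwrite("pics/hov.png",cv2.resize(p[100:180,230:330,::-1],None,fx=7,fy=7,interpolation=cv2.INTER_CUBIC))
```

```text
[ 0.2404 -0.5892 -2.0052] 0.02134700245482626
[0.526  0.2115 0.2751] [ 1.1395  0.5968 -1.4056] [-0.0024 -0.0321  0.0216] 0.021070358685022723 11.6
0.196 5 [0.5248 0.2008 0.2014]
0.204 49 [0.5293 0.2012 0.2142]
0.225 41 [0.5289 0.2023 0.2342]
0.165 13 [0.5274 0.2091 0.1756]
[274.2188 140.1518]
[274.4936 130.3365]
[274.0917 144.6928]
[273.9537 149.6242]
```

View pics/hov.png

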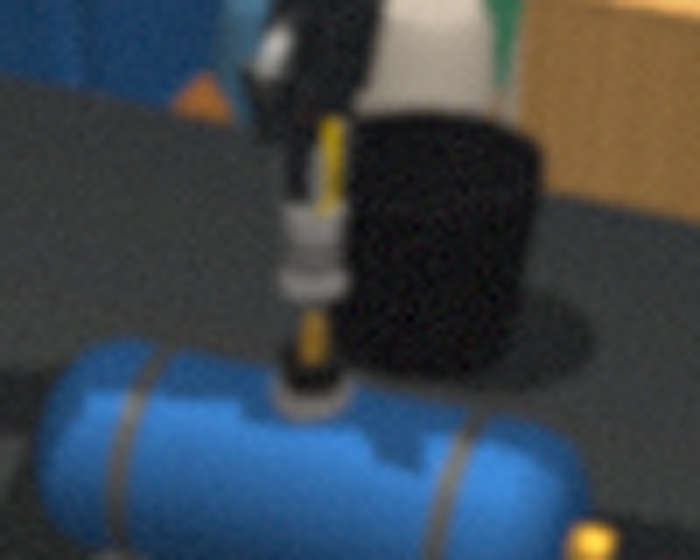

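At hover the mouth (crop x≈315) is centred over the stem (x≈315), and the depth data agree to about 1 mm. Now I'll lower it in guarded steps, watching the side forces.

Run:
```python
from h import *
np.set_printoptions(precision=3,suppress=True)
f0=np.array(r.read_state()["contact_force"]);t0=np.array(r.read_state()["torque"])
for z in np.r_[.262,.256,.252,.248,.244,.240]:
    st=r.move_straight([.5263,.2116,z],speed=.04,max_force=11); r.hold(.15)
    s=r.read_state(); f=s["contact_force"]-f0; print(z,s["eef_pos"],f,s["torque"]-t0,round(s["time_s"],2),st)
    if st or f[2]>11 or np.hypot(*f[:2])>5: break
```

```text
0.262 [0.526 0.212 0.262] [-0.448 -0.237 -0.91 ] [ 0.104 -0.093 -0.009] 12.28 False
0.256 [0.526 0.212 0.256] [-0.33  -0.754 -0.325] [ 0.03  -0.027 -0.006] 12.72 False
0.252 [0.527 0.212 0.252] [-0.159  0.442  2.091] [ 0.145 -0.285  0.028] 13.12 False
0.248 [0.527 0.212 0.249] [-1.472  0.184  5.911] [ 0.151 -0.161  0.031] 13.53 False
0.244 [0.527 0.212 0.245] [ 0.231 -0.669  6.146] [ 0.111 -0.184 -0.001] 13.93 False
0.24 [0.527 0.212 0.241] [0.25  1.029 6.597] [ 0.169 -0.271  0.029] 14.32 False
```

Run:
```python
from h import *
np.set_printoptions(precision=3,suppress=True)
def F(n=10):
    a=[]
    for _ in range(n): r.hold(.03); a.append(r.read_state()["contact_force"])
    a=np.mean(a,0); a[2]+=1.6; return a
z=.2395; ok=False
for i in range(40):
    r.move_straight([.5263,.2116,z],speed=.01,max_force=9)
    f=F(); s=r.read_state(); print(round(z,5),s["eef_pos"],f,s["torque"],round(s["time_s"],2))
    if np.hypot(*f[:2])>8 or f[2]>22: print("stop"); break
    if 16<f[2]<18.3: ok=True; break
    z-= .001 if f[2]<9.5 else np.clip((17-f[2])*.00018,-.0008,.0008)
if ok:
    for k in range(6): print(F(12)[2])
s=r.read_state(); print(s["eef_pos"],s["eef_rot"],s["time_s"],s["grip_width"])
p,d=optics.get_image("scene"); cv2.imwrite("pics/seal.png",cv2.resize(p[100:180,230:330,::-1],None,fx=7,fy=7,interpolation=cv2.INTER_CUBIC))
```

```text
0.2395 [0.527 0.212 0.24 ] [0.832 0.469 6.921] [ 0.079 -0.17  -0.005] 14.91
0.2385 [0.527 0.212 0.239] [0.996 0.372 6.845] [ 0.119 -0.225  0.004] 15.49
0.2375 [0.527 0.212 0.238] [0.906 0.374 6.63 ] [ 0.162 -0.22   0.015] 16.07
0.2365 [0.527 0.212 0.237] [0.856 0.602 6.832] [ 0.168 -0.241 -0.01 ] 16.66
0.2355 [0.527 0.212 0.236] [1.028 0.391 6.97 ] [ 0.144 -0.252  0.026] 17.24
0.2345 [0.527 0.212 0.235] [1.054 0.619 6.815] [ 0.128 -0.244 -0.033] 17.82
0.2335 [0.527 0.212 0.234] [1.207 0.528 7.06 ] [ 0.149 -0.23  -0.022] 18.41
0.2325 [0.527 0.212 0.233] [0.719 0.291 9.048] [ 0.085 -0.111  0.018] 18.99
0.2315 [0.527 0.212 0.233] [ 0.102  0.294 11.264] [-0.034  0.032  0.02 ] 19.57
0.2307 [0.527 0.212 0.232] [-0.755 -0.175 13.203] [-0.061  0.142 -0.026] 20.16
0.23002 [0.527 0.212 0.232] [-0.888 -0.172 14.568] [-0.105  0.224 -0.013] 20.74
0.22958 [0.527 0.212 0.232] [-0.918 -0.549 15.434] [-0.104  0.286  0.021] 21.32
0.2293 [0.527 0.212 0.232] [-1.471 -0.389 16.213] [-0.063  0.321  0.012] 21.91
16.448273644768967
16.41890403895964
16.417010048904658
16.230222947179083
16.129418808126644
16.297059794332974
[0.527 0.212 0.232] [ 1.     0.     0.001 -0.   ] 24.3083 0.02118533482490618
```

View pics/seal.png

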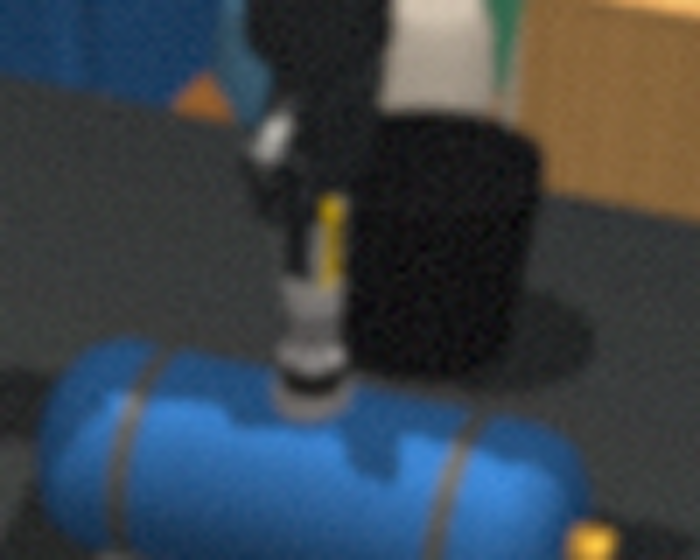

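Sealed: the mouth (crop row ≈365) is down on the black seat and square, at a steady 16.3 N or so for over 2 s. Lifting straight up, carrying it back and checking before insertion.

Run:
```python
from h import *
np.set_printoptions(precision=4,suppress=True)
r.move_straight([.5263,.2116,.30],speed=.06)
r.move_straight([.504,-.182,.30],speed=.12)
r.move_straight([.504,-.182,.135],speed=.08); r.hold(.3)
s=r.read_state(); print(s["eef_pos"],s["contact_force"],s["torque"],s["grip_width"],s["time_s"])
p,d=optics.get_image("scene")
Q=cloud("scene",d)[170:270,170:270].reshape(-1,3); Q=Q[np.hypot(Q[:,0]-.504,Q[:,1]+.182)<.03]
c=np.array([.49,-.684]);c/=np.hypot(*c)
for lo,hi in((.062,.075),(.075,.09),(.09,.103)):
    k=Q[(Q[:,2]>lo)&(Q[:,2]<hi)]; print(lo,len(k),k.mean(0)[:2]-c*.0118 if len(k) else 0)
for X in([.504,-.182,.06],[.504,-.182,.105],[.504,-.183,.035]): print((proj("scene",X)-[170,170])*6)
cv2.imwrite("pics/back.png",cv2.resize(p[170:270,170:270,::-1],None,fx=6,fy=6,interpolation=cv2.INTER_CUBIC))
```

```text
[ 0.504  -0.182   0.1351] [-0.8929  0.1799 -2.9616] [ 0.0272  0.0302 -0.0881] 0.021382443318298985 31.625
0.062 37 [ 0.5041 -0.1807]
0.075 36 [ 0.5034 -0.1809]
0.09 33 [ 0.5031 -0.1822]
[269.0984 380.9502]
[262.7599 316.5438]
[271.4957 416.6537]
```

View pics/back.png

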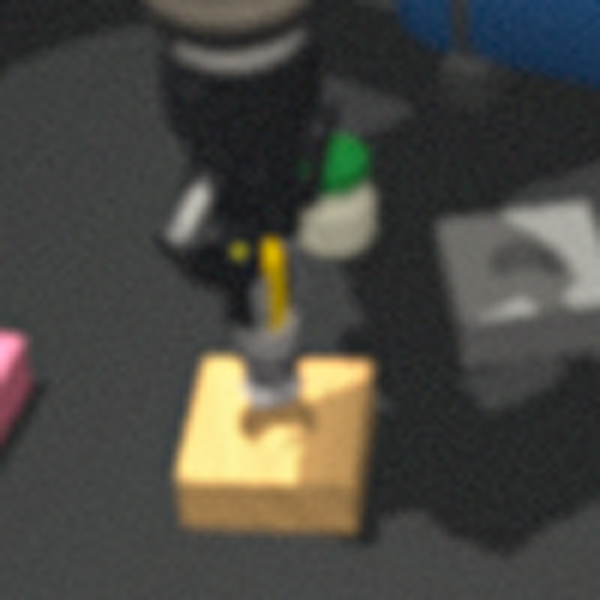

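The gauge hangs upright over the well: mouth at crop (272,395), well at (275,420). Lowering with a force guard.

Run:
```python
from h import *
np.set_printoptions(precision=4,suppress=True)
for z in (.114,.104,.094,.082):
    st=r.move_straight([.504,-.1825,z],speed=.035,max_force=6); s=r.read_state(); print(st,s["eef_pos"],s["contact_force"])
    if st: break
```

```text
False [ 0.5041 -0.1825  0.114 ] [-0.4859  0.1192 -1.2156]
False [ 0.5039 -0.1824  0.1037] [-0.0161  0.8536 -1.3612]
False [ 0.5039 -0.1824  0.0937] [ 0.0903 -1.0588 -1.7051]
True [ 0.5047 -0.1828  0.0853] [0.1498 0.4236 5.1524]
```

Run:
```python
from h import *
np.set_printoptions(precision=4,suppress=True)
command_gripper(.06); command_gripper(.085); r.hold(.2)
e=r.read_state()["eef_pos"]
r.move_straight([e[0],e[1],.26],speed=.1); r.reach([.40,-.35,.30],[1,0,0,0]); r.hold(.3)
s=r.read_state(); print(s["contact_force"],s["time_s"])
ims=[]
for n in("top","scene"):
    p,d=optics.get_image(n); G=cloud(n,d).reshape(-1,3); g=G[np.hypot(G[:,0]-.504,G[:,1]+.183)<.02]
    b=g[(g[:,2]>.096)&(g[:,2]<.105)]; print(n,"barrel top",len(b),b.mean(0),"higher",np.sort(g[:,2])[-8:],g[g[:,2]>.108].mean(0))
    ims.append(p[180:225,297:342] if n=="top" else p[205:260,190:245])
cv2.imwrite("pics/end.png",np.hstack([cv2.resize(i[:,:,::-1],(390,390),interpolation=cv2.INTER_CUBIC) for i in ims]))
```

```text
[-0.542  -1.1725 -0.3634] 37.6667
top barrel top 32 [ 0.5041 -0.1822  0.0994] higher [0.105  0.1183 0.119  0.1193 0.1202 0.1219 0.1237 0.1247] [ 0.5043 -0.1833  0.121 ]
scene barrel top 31 [ 0.5061 -0.1851  0.1001] higher [0.1156 0.1202 0.1208 0.1217 0.1221 0.123  0.123  0.1236] [ 0.505  -0.1844  0.1179]
```

View pics/end.png

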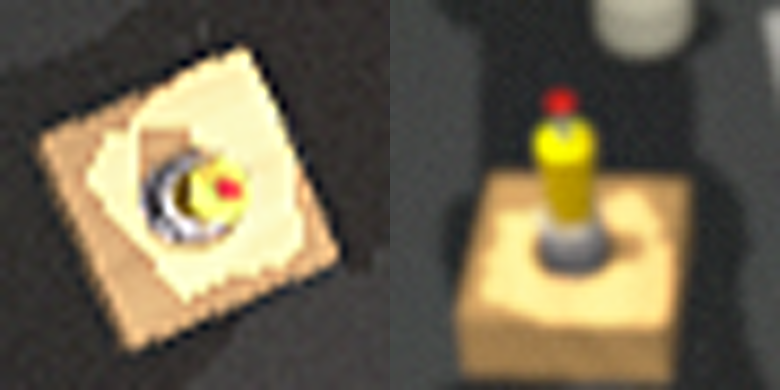

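The gauge stands home in the stand, upright, with its barrel top at z≈0.100. The red rod tip is at z≈0.122, so the rod is out about 18 mm. Handing in.

```bash
python3 -c "
from workcell import r
print(r.finish_job())"
```

```text
the job is handed in; nothing more can be done
None
```

I held the gauge sealed on the valve at about 16.3 N for over 2 s, then put it back upright and fully home in its stand with the rod about 18 mm out; the job is handed in, at about 38 s of the 67 s limit, and no verdict was returned.

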